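Chestnuts down the chute into the bottle

ROBOT

A 6-joint arm with a two-finger parallel gripper is mounted at the origin on the work surface. World frame = base frame: x ahead of the robot, y to its left, z up, the work surface at z = 0. Lengths are in mm, angles in rad, forces in N, time in s.
With the tool pointing down it reaches from about 350 to 775 mm from the base axis. Payload 7.3 kg.
Tool frame: the origin (TCP) lies midway between the tips of the shut fingers; the grasp point (between the pads) lies 19 mm behind it; x points along the fingers, y is the direction in which the jaws open and shut, and the axes are right-handed (so a half turn about x gives the same grasp; the last joint's range is limited). The gripper opens to 92 mm and grips with 3 to 60 N. Pads are 19 mm wide; open, the fingers measure 130 mm over their backs; the gripper's body (75 mm by 190 mm) begins 47 mm behind the grasp point.
Start: joints at [1.148, 0.342, 1.524, -0, 1.275, -0.146], TCP at [143.456, 505.04, 226.741] pointing down, gripper open.
Joint ranges: [-2.53, 2.53], [-0.77, 2.02], [0.04, 2.7], [-1, 4.14], [0.28, 2.66], [-3.11, 3.11]. Speed limits (rad/s): [2.57, 2.57, 3.14, 3.14, 3.14, 3.14].

INTERFACE

Orientations are given as [roll, pitch, yaw] about the fixed x, y, z axes, in that order (R = Rz(yaw) Ry(pitch) Rx(roll)).
In Python, from plant import get_obs, capture, close_job gives the robot as it stands. The module is installed in compiled form; this text tells all that it offers.
- The arm moves only by the tool send_rows, never from a script. Its argument "moves" is a list of rows, each a list of 4 numbers: the shift along the tool's x, y, z in mm, then the turn about the tool's x in degrees. In form: [[tx, ty, tz, yaw], ...]. A call has 1 to 8 rows; each row shifts and turns the commanded pose from where the row before left it, along the tool's axes as they then stand; what a row does not reach is not made up. A row lasts 1/8 s, in which the tool goes at most 62.5 mm and 10.7 degrees, less where a joint would pass 70% of its speed; a pose out of reach is approached as far as the arm can. A call with a gripper value outside its range is refused whole. "hand" is the opening, from 0 (shut) to 1 (fully open), set as the call begins (left out, the last holds). The fingers move at their own pace and stop on an object; the grip force is fixed at half the most. Time passes only in rows, so rows that do not move let the fingers close. It gives the time, the measured TCP pose, the force and the opening at its end, in the units of the state.
- get_obs(): the state, without advancing time (a new reading comes with each control period).
- capture(name): name is "scene" or "top" or "wrist"; returns a dict with "image" (480x640x3 uint8, red, green, blue), "K" (3x3 intrinsics, pixels), "dist" ([k1, k2, p1, p2, k3] as OpenCV has them; the pictures are not rectified), "position" and "attitude" of the camera in the world; the wrist camera has in their place "mount" (4x4, takes a point from camera to tool coordinates, whose origin is the TCP and whose axes are the tool frame's). Camera axes: x right, y down, z forward; pixel columns grow to the right and rows downward; lengths in mm; the calibration is good to about 2 mm. A picture is of the moment at which its call begins: read the wrist's pose just before it. There is no depth.
- close_job(): hands the job in, once; it reports no verdict.
The state is a dict: "time": time; "joint_positions": joint angles; "dq": joint speeds; "tau": joint torques, N m; "tool_pos": TCP position; "tcp_rot": TCP orientation; "contact_force": force on the tool from outside, world axes, zero at the start; "moment": the same for the moment, N m; "grip_width": finger opening in mm.
Only numpy, scipy, OpenCV 4.12 (cv2) and the standard library are available. Lean on these libraries where they do the work, as an engineer would, in place of code of your own. Each camera call takes 0.05 s, during which the arm holds its last target. There are 200 camera calls.

TASK

Pick up the steel filling chute by its black handle with the four chestnuts in it, rest its open lip on the nylon collar round the mouth of the wide-necked glass bottle while the chute is still about level, and only then tip it so that all four chestnuts slide into the bottle. Keep the lip resting lightly on the collar until the last chestnut is in, never pressing hard or shoving the bottle, then set the empty chute back down flat on the ledge and let go. Leave the cooker lid, the oil bottle and the bowl alone.

Things in the scene. Friction and masses are not known exactly. Their poses are not given: they have to be found in the camera images.
- chute: Filling chute: straight trough of sheet steel, 190 mm long, 43 mm wide outside (38 inside; 52 over the wire arches), cheeks 30 mm high, sheet 2.5 mm, 0.24 to 0.45 kg, balanced near its middle. Origin: centre of flat underside. Open lip end at -x; closed by a 40 mm back wall at +x; z up. A black bar handle runs along x over its middle on wire arches at x = -40 and +40 mm. Lies flat, lip towards the robot.
- lip (a point): Middle of the chute floor's lower edge at the open end: chute frame (-95, 0, 0) mm.
- grip (a point): Centre of the black bar handle: chute frame (0, 0, 88) mm. The bar is 104 mm long along x, 18 mm wide (y) and 16 mm high; 75 mm of it lies free between the arches and all round it is free down to the cheeks' tops (z = 32 mm).
- bottle: The empty wide-necked clear glass bottle, loose, upright on the ledge: glass 165 mm tall, body 90 mm across, shoulder from 98 to 129 mm up, neck 66 mm across, 0.40 to 0.63 kg with its collar. Origin: centre of its underside, z up. A grey nylon collar that guards the glass lip is pushed over the neck, 75 mm across outside with a round opening 59 mm across.
- mouth (a point): Centre of the glass mouth, 165 mm above the bottle's underside. The collar's flat top edge stands 6 to 22 mm above this point, different each time and not measured: feel for it. It is a stiff push fit that stays put under a light touch (it gives at about 30 N); the chute's underside meets it hard, some 10 N per mm.
- lid: Bystander: aluminium pressure-cooker lid lying on the ledge, 220 mm across, 54 mm high with its weight, black handle reaching 218 mm from its centre along +y. Origin: centre of its underside.
- oil_bottle: Bystander: green glass oil bottle with a cork, 70 mm across, 269 mm tall. Origin: centre of its underside.
- bowl: Bystander: empty white bowl, 124 mm across, 55 mm high. Origin: centre of its underside.
- chestnut0: Chestnut nearest the lip, lying loose in the chute: a dark brown dome 28 mm across and 20 mm tall, 12 g, flat pale base down. Origin: centre of its flat base. On the steel it starts to slide when the chute is tipped somewhere between 13 and 24 degrees.
- chestnut1: Chestnut second from the lip, lying loose in the chute: a dark brown dome 28 mm across and 20 mm tall, 12 g, flat pale base down. Origin: centre of its flat base. On the steel it starts to slide when the chute is tipped somewhere between 13 and 24 degrees.
- chestnut2: Chestnut third from the lip, lying loose in the chute: a dark brown dome 28 mm across and 20 mm tall, 12 g, flat pale base down. Origin: centre of its flat base. On the steel it starts to slide when the chute is tipped somewhere between 13 and 24 degrees.
- chestnut3: Chestnut nearest the back wall, lying loose in the chute: a dark brown dome 28 mm across and 20 mm tall, 12 g, flat pale base down. Origin: centre of its flat base. On the steel it starts to slide when the chute is tipped somewhere between 13 and 24 degrees.
Things that resemble listed ones, but are neither listed nor needed, are in the scene too. Leave any blue look-alike of the chute alone.

How it is judged (in metres and radians):
On the way, in this order (a step that is already met when the one before it is completed fails the run):
1. the lip rests in the bottle's mouth (at least 0.5 N on its collar) with the chute still near level (within 17 degrees) (contact force between chute and bottle above 0.5 N and horizontal distance between lip and mouth below 0.027 m and z of lip in the frame of mouth between -0.04 and 0.032 m and angle between chute's own z axis and vertical below 0.3 rad), for 0.3 s.
2. all four chestnuts are inside the bottle and the lip is still resting on the collar (at least 0.5 N) (horizontal distance between each of chestnut0, chestnut1, chestnut2, chestnut3 and bottle below 0.045 m and z of chestnut0 in the frame of bottle between -0.005 and 0.125 m and z of chestnut1 in the frame of bottle between -0.005 and 0.125 m and z of chestnut2 in the frame of bottle between -0.005 and 0.125 m and z of chestnut3 in the frame of bottle between -0.005 and 0.125 m and contact force between chute and bottle above 0.5 N and horizontal distance between lip and mouth below 0.027 m and z of lip in the frame of mouth between -0.04 and 0.032 m), for 0.3 s.
At the end, for the whole second after the job is handed in: All four chestnuts lie inside the bottle (below its neck), the bottle stands upright within 3 degrees, and the chute lies flat on the ledge (within 3 degrees and 6 mm), both at rest (horizontal distance between each of chestnut0, chestnut1, chestnut2, chestnut3 and bottle below 0.045 m and z of chestnut0 in the frame of bottle between -0.005 and 0.125 m and z of chestnut1 in the frame of bottle between -0.005 and 0.125 m and z of chestnut2 in the frame of bottle between -0.005 and 0.125 m and z of chestnut3 in the frame of bottle between -0.005 and 0.125 m and angle between bottle's own z axis and vertical below 0.06 rad and linear speed of each of bottle, chute below 0.02 m/s and angle between chute's own z axis and vertical below 0.05 rad and height (world z) of chute below 0.006 m); the robot touches nothing.
It fails at once if the chute pressed on the bottle or its collar with more than 12 N (contact force between chute and bottle above 12 N).
It fails at once if the bottle shoved more than 30 mm or tipped more than 11 degrees (distance of bottle from where it was at the start of the episode above 0.03 m or angle between bottle's own z axis and vertical above 0.2 rad).
It fails at once if the cooker lid, oil bottle or bowl moved more than 20 mm (distance of any of lid, oil_bottle, bowl from where it was at the start of the episode above 0.02 m).
It also fails if it takes over 72 s, if anything falls off the work surface, if the arm or the gripper's body presses on something with over 40 N, if the wrist force passes 120 N, or if a joint passes its speed limit or range.

## Working session

There is one attempt and no reset: what is moved stays moved. The work goes in short steps, Python scripts to look and compute and a tool call to move; the robot and the scene stay as the last step left them, time stands still between calls to the robot, and variables do not carry over. Pictures are saved under pics/ and viewed, about 8 in all and at most 12, crops included, and the job is handed in when it is done.

Besides the shell and the picture viewer there is one more tool, called after ">>>" as name([rows], argument=value, ...), one row to a line, values as JSON. send_rows: Moves the arm, as the interface text tells. Its arguments: {"type":"object","properties":{"moves":{"type":"array","items":{"type":"array","items":{"type":"number"}}},"hand":{"type":"number"}},"required":["moves"]}

```bash
mkdir -p pics
python3 - <<'E'
from plant import get_obs, capture
import cv2,numpy as np
print(get_obs())
for n in ("scene","top"):
    c=capture(n); cv2.imwrite(f"pics/{n}0.png",c["image"][:,:,::-1]); print({k:np.array(v).round(3).tolist() for k,v in c.items() if k!="image"})
    np.save(f"{n}.npy",c,allow_pickle=True)
E
```

```text
{'time': 0.0, 'joint_positions': array([ 1.14798747e+00,  3.42723815e-01,  1.52502130e+00, -2.98046302e-07,
        1.27541401e+00, -1.45994500e-01]), 'dq': array([-3.34185609e-04, -3.62749593e-04, -2.81237217e-03,  1.21719743e-04,
       -9.93519511e-05, -5.59993499e-04]), 'tau': array([-3.94624039e-04, -4.31230259e+01, -2.44220066e+01,  7.17854965e-02,
        5.58582775e-02, -1.40252309e-04]), 'tool_pos': array([143.2826761 , 504.63859879, 226.04291255]), 'tcp_rot': array([-1.71660889,  1.56922985, -1.99342315]), 'contact_force': array([0.542917  , 0.30226163, 0.17813804]), 'moment': array([0.02794272, 0.01461853, 0.00836207]), 'grip_width': 92.11187162814515}
{'K': [[564.374, 0.0, 325.486], [0.0, 564.374, 235.06], [0.0, 0.0, 1.0]], 'dist': [0.005, 0.0, 0.0, 0.0, 0.0], 'position': [1534.633, -856.957, 1206.482], 'attitude': [-2.285, -0.013, 0.915]}
{'K': [[536.648, 0.0, 320.452], [0.0, 536.648, 240.228], [0.0, 0.0, 1.0]], 'dist': [-0.161, 0.0, 0.0, 0.0, 0.0], 'position': [287.292, -56.789, 1688.792], 'attitude': [-2.976, -0.008, -1.551]}
```

View pics/scene0.png

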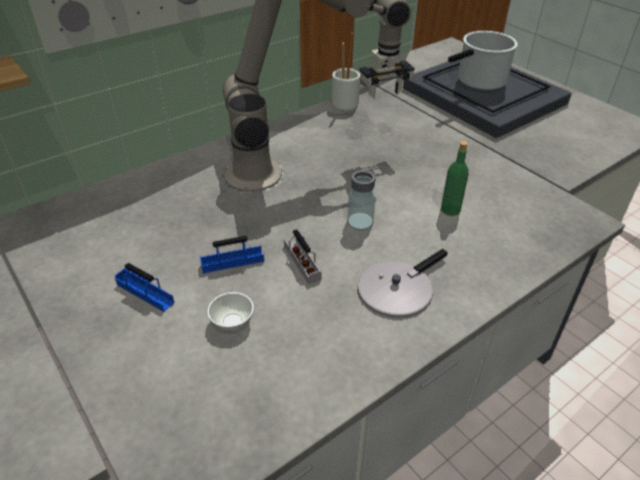

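View pics/top0.png

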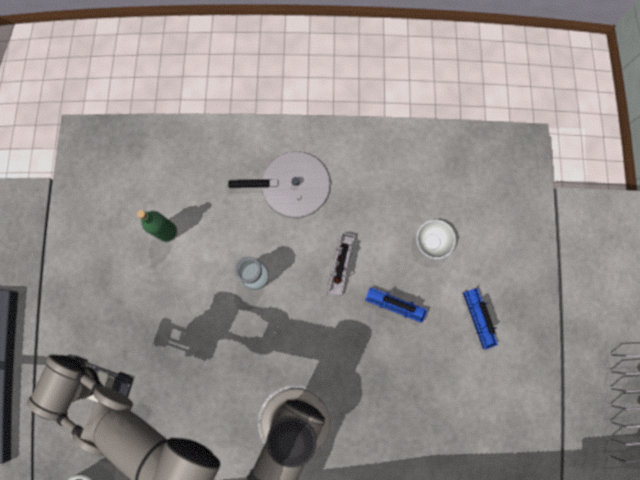

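The steel chute is at top (342,263) and scene (303,258). The two blue look-alikes are at top (397,303) and (480,318), scene (232,255) and (145,287), and aren't wanted. The bottle is at top (252,272) and scene (361,200), with the green oil bottle at top (158,225). The lid is at (297,184) and the bowl at (436,239). Next is a close crop of the chute and bottle in both views.

```bash
cat > h.py <<'E'
import numpy as np,cv2
from scipy.spatial.transform import Rotation as R
def ray(c,uv):
    p=cv2.undistortPoints(np.array(uv,float).reshape(-1,1,2),np.array(c["K"],float),np.array(c["dist"],float)).reshape(-1,2)
    d=np.c_[p,np.ones(len(p))]@R.from_euler("xyz",c["attitude"]).as_matrix().T
    return np.array(c["position"],float),d/np.linalg.norm(d,axis=1)[:,None]
def plane(c,uv,z):
    o,d=ray(c,uv); return o+d*((z-o[2])/d[:,2])[:,None]
def tri(cs,uvs):
    A=np.zeros((3,3));b=np.zeros(3);L=[]
    for c,uv in zip(cs,uvs):
        o,d=ray(c,uv);P=np.eye(3)-np.outer(d[0],d[0]);A+=P;b+=P@o;L.append((o,P))
    x=np.linalg.solve(A,b); return x,[float(np.linalg.norm(P@(x-o))) for o,P in L]
E
python3 - <<'E'
from h import *
S=np.load("scene.npy",allow_pickle=True).item();T=np.load("top.npy",allow_pickle=True).item()
def crop(c,x,y,w,h,k): return cv2.resize(c["image"][y:y+h,x:x+w,::-1],None,fx=k,fy=k,interpolation=cv2.INTER_CUBIC)
a=np.hstack([crop(T,315,225,50,80,6),crop(T,230,250,50,50,6)[:300].copy() if 0 else cv2.copyMakeBorder(crop(T,230,250,50,50,6),0,180,0,0,0)])
b=None
cv2.imwrite("pics/c1.png",a)
s=np.hstack([crop(S,275,225,50,60,8),crop(S,340,165,50,60,8)])
cv2.imwrite("pics/c2.png",s)
E
```

```text
(no output)
```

View pics/c1.png

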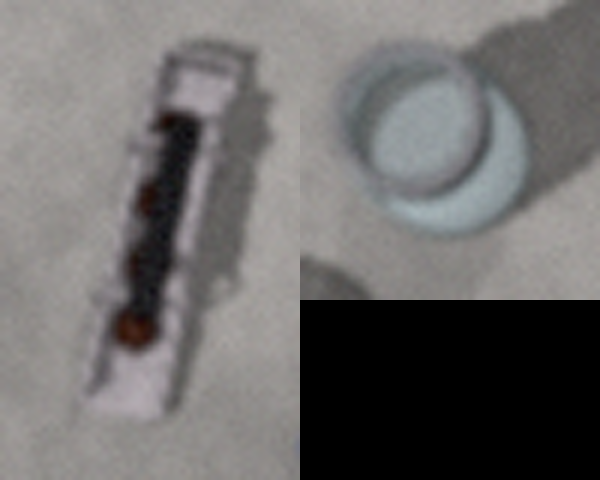

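View pics/c2.png

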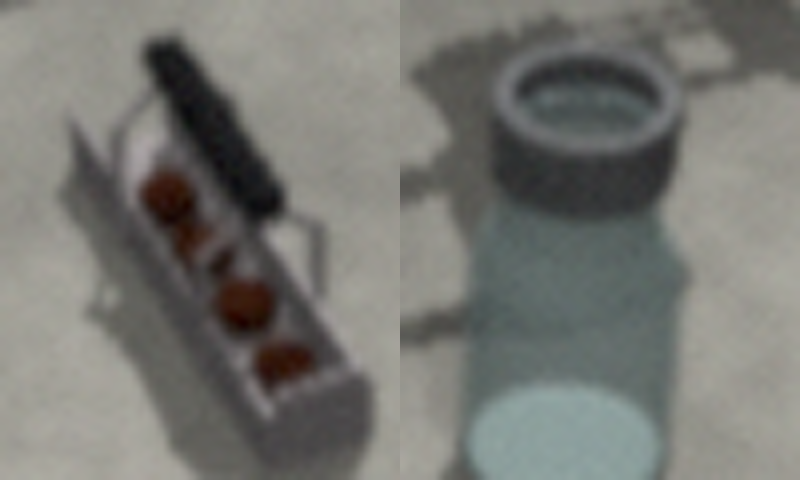

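The crops confirm the choice. It is a steel trough with four chestnuts, the lip at top (337,293) towards the robot and the back wall at top (349,233). The collar ring centre is at about top (249,270), scene (363.5,177).

Run:
```python
from h import *
S=np.load("scene.npy",allow_pickle=True).item();T=np.load("top.npy",allow_pickle=True).item()
def dark(c,x,y,w,h,t):
    im=c["image"][y:y+h,x:x+w].astype(int); m=(im.max(2)<t).astype(np.uint8)
    n,l,s,_=cv2.connectedComponentsWithStats(m); i=1+s[1:,4].argmax()
    ys,xs=np.where(l==i); r=cv2.minAreaRect(np.c_[xs,ys].astype(np.float32)); print("rect",r,s[i,4])
    return np.array([xs.mean()+x,ys.mean()+y])
ut=dark(T,330,238,22,42,60);us=dark(S,288,225,25,32,60)
print(ut,us,tri([T,S],[ut,us]))
for n,a,b in(("far",(345,244.3),(307.8,250.8)),("near",(339.7,276.7),(295.2,231.2)) ): print(n,tri([T,S],[a,b]))
print("handle ends z88",plane(T,[(345,244.3),(339.7,276.7)],88),plane(S,[(307.8,250.8),(295.2,231.2)],88))
print("lip",plane(T,[(315+130/6,225+410/6)],0),"lip cheek corners",plane(T,[(315+85/6,225+405/6),(315+175/6,225+408/6)],2), "back", plane(T,[(315+166/6,225+52/6),(315+255/6,225+55/6)],40))
print("collar",tri([T,S],[(249.2,269.7),(363.6,177.1)]),tri([T,S],[(249.0,269.5),(363.4,177.3)]))
print("bottle body base",plane(T,[(230+148/6,250+155/6)],0), plane(S,[(340+163/8,165+450/8)],5))
o=__import__('plant').get_obs(); print(R.from_euler("xyz",o["tcp_rot"]).as_matrix().round(3))
```

```text
rect ((10.75994873046875, 23.7652530670166), (6.952853679656982, 36.515357971191406), 11.888657569885254) 209
rect ((13.035294532775879, 16.341176986694336), (25.00305938720703, 6.2891130447387695), 57.528804779052734) 144
[341.04784689 261.73684211] [301.40277778 241.67361111] (array([ 492.32047803, -128.15040124,   78.82391469]), [0.09016652821046796, 0.09016652821050176])
far (array([ 543.95992592, -140.27851788,   86.28896003]), [1.3508752566186555, 1.3508752566186868])
near (array([ 447.49928595, -122.23661929,   86.37417071]), [2.6683726370703598, 2.6683726370703025])
handle ends z88 [[ 544.43831684 -139.06746355   88.        ]
 [ 445.87079848 -124.39718261   88.        ]] [[ 544.7852662  -142.53699746   88.        ]
 [ 450.48853803 -121.04166763   88.        ]]
lip [[ 401.87042649 -119.32448636    0.        ]] lip cheek corners [[ 403.90224563  -95.64404228    2.        ]
 [ 403.22345244 -142.81284822    2.        ]] back [[ 585.63141809 -133.84485315   40.        ]
 [ 585.01941204 -180.26549069   40.        ]]
collar (array([453.33584276, 138.77378487, 180.83377275]), [3.6897724261137297, 3.6897724261136884]) (array([453.50269456, 138.82516426, 180.26493666]), [2.939611978769698, 2.9396119787696966])
bottle body base [[451.66821968 140.73029921   0.        ]] [[458.59292395 138.07362645   5.        ]]
[[-0.001  0.273  0.962]
 [-0.001  0.962 -0.273]
 [-1.    -0.001 -0.   ]]
```

I can only command a turn about the tool's own axis, so how to tip the chute isn't obvious. In free air I'll test what the arm does at its inner reach limit, and whether the tool tilts there.

>>> send_rows([
  [0, -30, 0, 0],
  [0, -30, 0, 0],
  [0, -30, 0, 0],
  [0, -30, 0, 0],
  [0, -30, 0, 0],
  [0, -30, 0, 0],
  [0, -30, 0, 0],
  [0, -30, 0, 0],
])

```text
time: 1.1
tool_pos: [77.4, 273.0, 226.5]
tcp_rot: [-1.755, 1.57, -2.031]
contact_force: [0.5, 0.1, 0.2]
grip_width: 91.7
```

Run:
```python
from plant import get_obs
o=get_obs(); print(o["joint_positions"].round(3),o["tool_pos"].round(1))
```

```text
[ 1.022 -0.126  2.067 -0.     1.202 -0.272] [ 77.4 273.  226.5]
```

>>> send_rows([
  [0, -30, 0, 0],
  [0, -30, 0, 0],
  [-30, 0, 0, 0],
  [-30, 0, 0, 0],
])

```text
time: 1.6
tool_pos: [61.1, 215.8, 287.4]
tcp_rot: [-1.949, 1.571, -2.226]
contact_force: [0.3, 0.5, -0.4]
grip_width: 91.9
```

Run:
```python
from plant import get_obs
o=get_obs(); print(o["joint_positions"].round(3),o["tool_pos"].round(1))
```

```text
[ 0.947 -0.319  2.027  0.     1.433 -0.346] [ 61.1 215.8 287.4]
```

>>> send_rows([
  [-14, -13, 54, 0],
  [-14, -13, 54, 0],
  [-14, -13, 54, 0],
  [-14, -13, 54, 0],
  [-14, -13, 54, 0],
  [-14, -13, 54, 0],
  [-14, -13, 54, 0],
  [-14, -13, 54, 0],
])

```text
time: 2.6
tool_pos: [441.2, 3.4, 396.1]
tcp_rot: [2.824, 1.57, 2.546]
contact_force: [1.0, 0.3, -0.2]
grip_width: 91.6
```

>>> send_rows([
  [0, 17, 60, 0],
  [0, 17, 60, 0],
  [0, 17, 60, 0],
  [0, 17, 60, 0],
  [0, 17, 60, 0],
  [0, 17, 60, 0],
  [0, 17, 60, 0],
  [0, 0, 0, 0],
])

```text
time: 3.6
tool_pos: [782.5, 3.2, 355.6]
tcp_rot: [0.298, 1.521, 0.021]
contact_force: [-0.2, -0.1, 1.3]
grip_width: 91.8
```

Run:
```python
from plant import get_obs
from scipy.spatial.transform import Rotation as R
o=get_obs(); print(o["joint_positions"].round(3),o["tool_pos"].round(1)); print(R.from_euler("xyz",o["tcp_rot"]).as_matrix().round(3))
```

```text
[-0.096  0.968  0.04   0.007  2.084 -1.387] [782.5   3.2 355.6]
[[ 0.05   0.273  0.961]
 [ 0.001  0.962 -0.273]
 [-0.999  0.015  0.048]]
```

The arm is at full stretch and the tool has tilted about 3° outward, so the IK gives up some orientation there. Next test: does the tilt build up, and does it stay after backing off?

>>> send_rows([
  [0, 17, 60, 0],
  [0, 17, 60, 0],
  [0, 17, 60, 0],
  [0, 17, 60, 0],
  [0, 17, 60, 0],
  [0, 0, 0, 0],
])

```text
time: 4.35
tool_pos: [881.7, 2.4, 295.0]
tcp_rot: [0.28, 1.323, 0.003]
contact_force: [0.8, 0.2, 0.8]
grip_width: 91.6
```

```bash
cat > st.py <<'E'
from plant import get_obs
from scipy.spatial.transform import Rotation as R
o=get_obs(); print(o["time"].__round__(2),o["joint_positions"].round(3),o["tool_pos"].round(1),o["contact_force"].round(1),round(o["grip_width"],1)); print(R.from_euler("xyz",o["tcp_rot"]).as_matrix().round(3))
E
python3 st.py
```

```text
4.35 [-0.093  1.059  0.036  0.024  1.8   -1.378] [881.7   2.4 295. ] [0.8 0.2 0.8] 91.6
[[ 0.245  0.265  0.933]
 [ 0.001  0.962 -0.273]
 [-0.969  0.068  0.236]]
```

>>> send_rows([
  [0, -17, -60, 0],
  [0, -17, -60, 0],
  [0, -17, -60, 0],
  [0, 0, 0, 0],
])

```text
time: 4.85
tool_pos: [774.3, 1.7, 267.8]
tcp_rot: [0.289, 1.338, 0.012]
contact_force: [1.1, -0.7, 0.1]
grip_width: 91.6
```

```bash
python3 st.py
```

```text
4.85 [-0.108  0.675  0.881  0.028  1.354 -1.405] [774.3   1.7 267.8] [ 1.1 -0.7  0.1] 91.6
[[ 0.231  0.265  0.936]
 [ 0.003  0.962 -0.273]
 [-0.973  0.066  0.221]]
```

A tilt gained at a reach limit is kept, which gives me a way to tip. If I grasp with the tool tilted α towards the lip, a 180° turn about the tool axis swings the chute round the bottle and pitches it 2α lip-down. That needs an inward tilt of about 18°, so I'll fit the kinematics to find the inner limit.

Run:
```python
import numpy as np
from scipy.optimize import least_squares
D=np.array([[.3427,1.525,1.2754,143.3,504.6,226],[-.126,2.067,1.202,77.4,273,226.5],[-.319,2.027,1.433,61.1,215.8,287.4],[.968,.04,2.084,782.5,3.2,355.6],[1.059,.036,1.8,881.7,2.4,295],[.675,.881,1.354,774.3,1.7,267.8]])
def fk(p,q):
    h,r0,L1,L2,o,L3,_=p; a,b,c=q[0],q[0]+q[1],q[0]+q[1]+q[2]
    return np.array([r0+L1*np.sin(a)+L2*np.sin(b)+o*np.cos(b)+L3*np.sin(c),h+L1*np.cos(a)+L2*np.cos(b)-o*np.sin(b)+L3*np.cos(c)])
def res(p): return np.concatenate([fk(p,d[:3])-[np.sqrt(d[3]**2+d[4]**2-p[6]**2),d[5]] for d in D])
s=least_squares(res,[150,0,350,350,0,230,77]);p=s.x;print(p.round(1),s.fun.round(1))
for z in(40,60,100,150,250,400):
  for r in(150,200,250,300,350):
    t=least_squares(lambda q:fk(p,[q[0],q[1],np.pi-q[0]-q[1]])-[np.sqrt(r*r-77**2),z],[0,2]); print(z,r,t.x.round(2),round(np.pi-t.x.sum(),2),"res",np.abs(t.fun).max().round(1))
np.save("p.npy",p)
```

```text
[227.1   1.3 505.4 379.2  46.4 321.6  72.7] [ 0.2  0.1 -0.2 -0.2  0.1  0.1 -0.1 -0.2  0.1  0.1 -0.1 -0. ]
40 150 [0.06 2.7 ] 0.38 res 0.0
40 200 [0.14 2.58] 0.42 res 0.0
40 250 [0.21 2.46] 0.47 res 0.0
40 300 [0.28 2.34] 0.52 res 0.0
40 350 [0.34 2.21] 0.59 res 0.0
60 150 [-0.05  2.66] 0.53 res 0.0
60 200 [0.06 2.55] 0.53 res 0.0
60 250 [0.15 2.43] 0.56 res 0.0
60 300 [0.22 2.31] 0.6 res 0.0
60 350 [0.29 2.19] 0.65 res 0.0
100 150 [-0.22  2.57] 0.8 res 0.0
100 200 [-0.08  2.47] 0.75 res 0.0
100 250 [0.03 2.37] 0.74 res 0.0
100 300 [0.12 2.26] 0.76 res 0.0
100 350 [0.21 2.15] 0.79 res 0.0
150 150 [-0.36  2.45] 1.05 res 0.0
150 200 [-0.21  2.37] 0.98 res 0.0
150 250 [-0.09  2.28] 0.95 res 0.0
150 300 [0.02 2.18] 0.94 res 0.0
150 350 [0.11 2.07] 0.95 res 0.0
250 150 [-0.5   2.21] 1.43 res 0.0
250 200 [-0.36  2.15] 1.35 res 0.0
250 250 [-0.23  2.08] 1.3 res 0.0
250 300 [-0.12  1.99] 1.27 res 0.0
250 350 [-0.01  1.9 ] 1.26 res 0.0
400 150 [-0.52  1.82] 1.84 res 0.0
400 200 [-0.4   1.77] 1.77 res 0.0
400 250 [-0.29  1.71] 1.72 res 0.0
400 300 [-0.19  1.64] 1.69 res 0.0
400 350 [-0.08  1.56] 1.67 res 0.0
```

The inward limit isn't reachable above the table. The outward tilt is, and I already have 13.5° of it. New plan:
1. Increase the outward tilt to about 18°.
2. Turn the chute 180° flat on the ledge with a loose cage grip, so that the tilt points towards the lip.
3. Grasp and carry it to the bottle from the robot's side.
4. Touch the collar while level, then turn 180° about the tool axis.

>>> send_rows([
  [14, 16, 56, 0],
  [14, 16, 56, 0],
  [14, 16, 56, 0],
  [14, 16, 56, 0],
  [0, 0, 0, 0],
])

```text
time: 5.48
tool_pos: [922.7, 0.5, 247.6]
tcp_rot: [0.283, 1.264, 0.007]
contact_force: [-0.1, -1.3, 0.4]
grip_width: 92.0
```

```bash
python3 st.py
python3 - <<'E'
from h import *
S=np.load("scene.npy",allow_pickle=True).item();T=np.load("top.npy",allow_pickle=True).item()
print("oil",plane(T,[(140,213)],269),"lid",plane(T,[(297,184)],20),"bowl",plane(T,[(436,239)],50), "stub",)
E
```

```text
5.47 [-0.093  1.124  0.036  0.03   1.676 -1.379] [9.227e+02 5.000e-01 2.476e+02] [-0.1 -1.3  0.4] 92.0
[[ 0.302  0.26   0.917]
 [ 0.002  0.962 -0.273]
 [-0.953  0.084  0.29 ]]
oil [[590.73394755 434.13479849 269.        ]] lid [[748.45430961  13.95913976  20.        ]] bowl [[ 573.1149873  -425.96699926   50.        ]] stub
```

>>> send_rows([
  [-23, -29, -44, 0],
  [-23, -29, -44, 0],
  [-23, -29, -44, 0],
  [-23, -29, -44, 0],
  [-23, -29, -44, 0],
  [-23, -29, -44, 0],
  [-23, -29, -44, 0],
  [-23, -29, -44, 0],
  [0, 0, 0, 0],
])

```text
invalid input
```

>>> send_rows([
  [-23, -29, -44, 0],
  [-23, -29, -44, 0],
  [-23, -29, -44, 0],
  [-23, -29, -44, 0],
  [-23, -29, -44, 0],
  [-23, -29, -44, 0],
  [-23, -29, -44, 0],
  [-23, -29, -44, 0],
])

```text
time: 6.48
tool_pos: [532.9, -118.5, 307.5]
tcp_rot: [0.266, 1.25, -0.008]
contact_force: [0.4, -1.4, 1.6]
grip_width: 91.9
```

```bash
python3 st.py
cat > wr.py <<'E'
import sys
from plant import get_obs,capture
from h import *
o=get_obs();c=capture("wrist");M=np.array(c["mount"],float)
W=np.eye(4);W[:3,:3]=R.from_euler("xyz",o["tcp_rot"]).as_matrix();W[:3,3]=o["tool_pos"]
P=W@M;c["position"]=P[:3,3];c["attitude"]=R.from_matrix(P[:3,:3]).as_euler("xyz")
n=sys.argv[1];cv2.imwrite(f"pics/{n}.png",c["image"][:,:,::-1]);np.save(n+".npy",c,allow_pickle=True);print(P.round(2))
E
python3 wr.py w1
```

```text
6.47 [-0.437  0.152  1.599  0.147  1.102 -1.781] [ 532.9 -118.5  307.5] [ 0.4 -1.4  1.6] 91.9
[[ 0.315  0.257  0.914]
 [-0.002  0.963 -0.27 ]
 [-0.949  0.083  0.304]]
[[ 2.6000e-01  8.1000e-01  5.3000e-01  4.2263e+02]
 [ 9.6000e-01 -2.6000e-01 -7.0000e-02 -1.0083e+02]
 [ 8.0000e-02  5.3000e-01 -8.4000e-01  4.3647e+02]
 [ 0.0000e+00  0.0000e+00  0.0000e+00  1.0000e+00]]
```

View pics/w1.png

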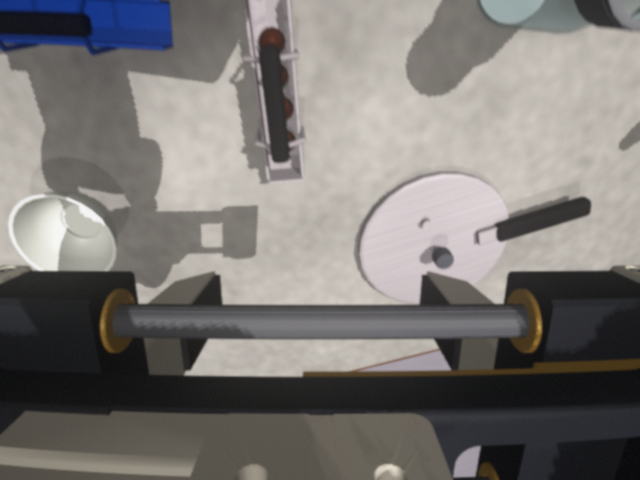

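The wrist view shows the handle from about (270,45) to (281,160), with the lip at the top of the frame and the back wall near row 178. Now the handle line from the mask.

```bash
cat > bar.py <<'E'
import sys
from h import *
n,x,y,w,h=sys.argv[1],*map(int,sys.argv[2:6])
c=np.load(n+".npy",allow_pickle=True).item()
im=c["image"][y:y+h,x:x+w].astype(int); m=((im.max(2)<62)&(im.max(2)-im.min(2)<22)).astype(np.uint8)
m=cv2.morphologyEx(m,cv2.MORPH_OPEN,np.ones((5,5)))
N,l,s,_=cv2.connectedComponentsWithStats(m); i=1+s[1:,4].argmax()
ys,xs=np.where(l==i); r=cv2.minAreaRect(np.c_[xs,ys].astype(np.float32)); b=cv2.boxPoints(r)+[x,y]
print(r,s[i,4]); e=b[np.argsort(np.linalg.norm(b-b[0],axis=1))]
A=(e[0]+e[1])/2;B=(e[2]+e[3])/2
P=plane(c,[A,B],90); print(P.round(1),"mid",P.mean(0).round(1),"len",np.linalg.norm(P[0]-P[1]).round(1),"ang",np.degrees(np.arctan2(*(P[0]-P[1])[1::-1])).round(1))
E
python3 bar.py w1 245 25 60 150
python3 - <<'E'
import sys;sys.path.insert(0,".")
from h import *
c=np.load("w1.npy",allow_pickle=True).item()
print(plane(c,[(264,182),(301,178)],0).round(1),plane(c,[(572,15)],182).round(1))
E
```

```text
((31.01021957397461, 76.91171264648438), (116.75016784667969, 21.16851234436035), 82.56858825683594) 2054
[[ 442.6 -122.    90. ]
 [ 543.7 -141.2   90. ]] mid [ 493.1 -131.6   90. ] len 102.9 ang 169.3
[[ 595.9 -184.3    0. ]
 [ 604.5 -138.     0. ]] [[468.7  78.5 182. ]]
```

>>> send_rows([
  [24, -10, -25, 0],
  [24, -10, -25, 0],
  [24, -10, -25, 0],
  [24, -10, -25, 0],
  [0, 0, 0, -4],
  [0, 0, 0, 0],
], hand=0.6)

```text
time: 7.28
tool_pos: [462.9, -130.0, 181.0]
tcp_rot: [0.199, 1.253, -0.006]
contact_force: [-0.1, -0.2, -0.2]
grip_width: 55.3
```

```bash
cat > go.py <<'E'
# usage: go.py Gx Gy Gz : tool-frame shift bringing grasp point (19 mm behind TCP) to G
import sys
from plant import get_obs
from h import *
o=get_obs();M=R.from_euler("xyz",o["tcp_rot"]).as_matrix();G=o["tool_pos"]-19*M[:,0]
phi=np.degrees(np.arctan2(M[2,1],M[2,2]))
print("t",round(o["time"],2),"G",G.round(1),"a",M[:,0].round(3),"y",M[:,1].round(3),"phi",phi.round(1),"F",o["contact_force"].round(1),"w",round(o["grip_width"],1),"q6",o["joint_positions"].round(2))
if len(sys.argv)>3: print("tool shift",(M.T@(np.array(sys.argv[1:4],float)-G)).round(1))
E
python3 go.py 493.1 -131.6 88
```

```text
t 7.28 G [ 456.9 -130.   199.1] a [ 0.313 -0.002 -0.95 ] y [0.194 0.979 0.062] phi 11.4 F [-0.1 -0.2 -0.2] w 55.3 q6 [-0.54  0.16  1.97  0.24  0.75 -2.06]
tool shift [ 1.168e+02 -1.400e+00 -1.000e-01]
```

>>> send_rows([
  [30, 0, 0, 0],
  [30, 0, 0, 0],
  [30, -1, 0, 0],
  [27, 0, 0, 0],
  [0, 0, 0, 0],
])

```text
time: 7.9
tool_pos: [497.5, -129.6, 66.1]
tcp_rot: [0.212, 1.259, 0.006]
contact_force: [-0.2, -0.1, 0.2]
grip_width: 55.6
```

>>> send_rows([
  [0, 0, 0, 0],
  [0, 0, 0, 0],
  [0, 0, 0, 0],
], hand=0.3)

```text
time: 8.28
tool_pos: [496.1, -129.4, 66.3]
tcp_rot: [0.21, 1.259, 0.005]
contact_force: [0.3, 0.3, -0.1]
grip_width: 30.2
```

```bash
python3 go.py 493.1 -131.6 88;python3 wr.py w2; python3 bar.py w2 180 100 260 240
```

```text
t 8.28 G [ 490.3 -129.4   84.4] a [ 0.307  0.001 -0.952] y [0.194 0.979 0.064] phi 12.1 F [ 0.3  0.3 -0.1] w 30.2 q6 [-0.5   0.41  2.03  0.34  0.46 -2.15]
tool shift [-2.6 -1.4  4.1]
[[ 2.0000e-01  8.2000e-01  5.3000e-01  3.8590e+02]
 [ 9.8000e-01 -2.0000e-01 -5.0000e-02 -1.1678e+02]
 [ 6.0000e-02  5.3000e-01 -8.5000e-01  1.9597e+02]
 [ 0.0000e+00  0.0000e+00  0.0000e+00  1.0000e+00]]
((138.0, 159.0), (94.0, 50.0), 90.0) 4329
[[ 442.4 -122.    90. ]
 [ 482.2 -130.1   90. ]] mid [ 462.3 -126.1   90. ] len 40.7 ang 168.5
```

View pics/w2.png

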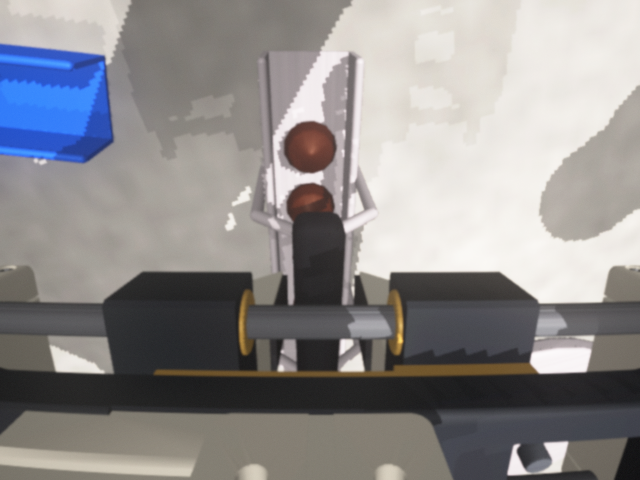

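The bar sits centred between the fingers, with the lip at the top and the two front chestnuts visible. Now I'll turn the chute flat on the ledge with the loose cage.

>>> send_rows([
  [-2, 0, 3, 3],
  [0, 0, 0, 5],
  [0, 0, 0, 6],
  [0, 0, 0, 7],
  [0, 0, 0, 7],
  [0, 0, 0, 7],
  [0, 0, 0, 7],
  [0, 0, 0, 3],
], hand=0.27)

```text
time: 9.32
tool_pos: [498.1, -129.9, 68.4]
tcp_rot: [0.999, 1.26, 0.006]
contact_force: [-0.1, -0.8, -0.6]
grip_width: 24.8
```

```bash
python3 go.py 493.1 -131.6 88;python3 wr.py w3
python3 - <<'E'
import cv2
cv2.imwrite("pics/w3s.png",cv2.resize(cv2.imread("pics/w3.png"),(480,360)))
E
```

```text
t 9.32 G [ 492.3 -129.9   86.5] a [ 0.306  0.002 -0.952] y [0.798 0.546 0.257] phi 57.3 F [-0.1 -0.8 -0.6] w 24.8 q6 [-0.5   0.41  2.02  0.33  0.47 -1.36]
tool shift [-1.2  0.1  2.1]
[[ 8.0000e-01  4.3000e-01  4.3000e-01  4.1585e+02]
 [ 5.5000e-01 -8.1000e-01 -2.1000e-01 -7.4540e+01]
 [ 2.6000e-01  4.0000e-01 -8.8000e-01  2.0724e+02]
 [ 0.0000e+00  0.0000e+00  0.0000e+00  1.0000e+00]]
```

View pics/w3s.png

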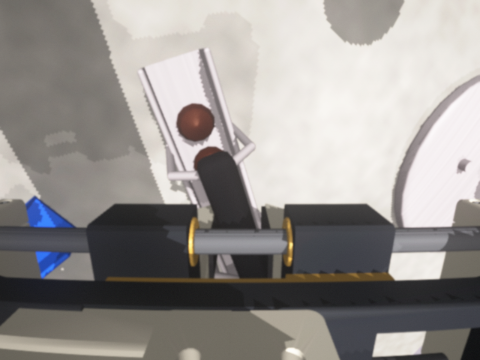

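The chute follows flat, lagging about 15°. I'll carry on.

>>> send_rows([
  [0, 0, 1, 5],
  [0, 0, 1, 7],
  [0, 0, 0, 8],
  [0, 0, 0, 8],
  [0, 0, 0, 8],
  [0, 0, 0, 8],
  [0, 0, 0, 8],
  [0, 0, 0, 8],
])

```text
time: 10.38
tool_pos: [499.0, -131.6, 68.7]
tcp_rot: [2.048, 1.26, 0.006]
contact_force: [0.6, -0.1, -0.7]
grip_width: 25.1
```

>>> send_rows([
  [0, 0, 0, 8],
  [0, 0, 0, 8],
  [0, 0, 0, 8],
  [0, 0, 0, 8],
  [0, 0, 0, 8],
  [0, 0, 0, 8],
  [0, 0, 0, 8],
  [0, 0, 0, 6],
])

```text
time: 11.38
tool_pos: [498.9, -131.5, 68.6]
tcp_rot: [3.13, 1.26, 0.007]
contact_force: [0.5, -1.2, 0.8]
grip_width: 24.7
```

```bash
python3 go.py 493.1 -131.6 88
```

```text
t 11.38 G [ 493.1 -131.5   86.6] a [ 0.305  0.002 -0.952] y [ 0.018 -1.     0.003] phi 179.3 F [ 0.5 -1.2  0.8] w 24.7 q6 [-0.5   0.41  2.01  0.33  0.47  0.77]
tool shift [-1.3  0.1 -0.4]
```

>>> send_rows([
  [0, 0, 0, 6],
  [0, 0, 0, 6],
  [0, 0, 0, 0],
  [0, 0, 0, -6],
  [0, 0, 0, -5],
])

```text
time: 12.0
tool_pos: [498.9, -131.4, 68.4]
tcp_rot: [3.139, 1.261, 0.008]
contact_force: [-0.2, 0.2, 0.0]
grip_width: 25.0
```

```bash
python3 go.py 493.1 -131.6 88;python3 wr.py w4;python3 bar.py w4 180 100 260 160
```

```text
t 12.0 G [ 493.1 -131.5   86.5] a [ 0.305  0.002 -0.952] y [ 0.01  -1.     0.001] phi 179.9 F [-0.2  0.2  0. ] w 25.0 q6 [-0.5   0.41  2.01  0.33  0.47  0.78]
tool shift [-1.4  0.1 -0.5]
[[ 1.0000e-02 -1.0000e+00  5.0000e-02  5.1623e+02]
 [-1.0000e+00 -1.0000e-02 -0.0000e+00 -1.3214e+02]
 [ 0.0000e+00 -5.0000e-02 -1.0000e+00  2.3911e+02]
 [ 0.0000e+00  0.0000e+00  0.0000e+00  1.0000e+00]]
((132.37588500976562, 135.51034545898438), (50.574703216552734, 42.68537902832031), 85.2363510131836) 1638
[[ 535.6 -128.    90. ]
 [ 515.2 -129.9   90. ]] mid [ 525.4 -128.9   90. ] len 20.5 ang 5.3
```

View pics/w4.png

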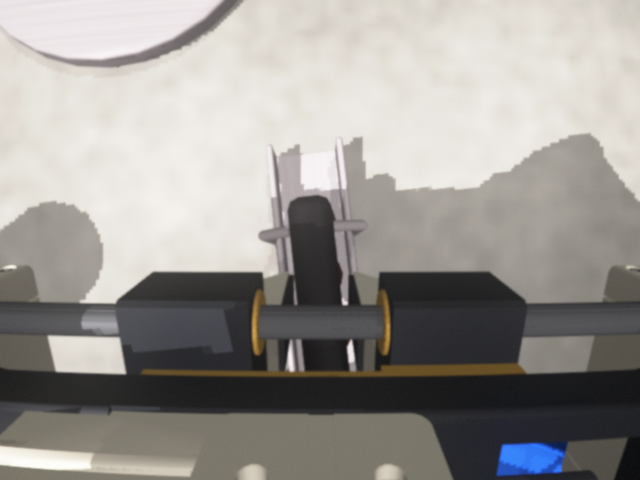

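The lip now points away from the robot at a heading of about 5°, and closing will align it. I'll close and lift slightly.

>>> send_rows([
  [0, 0, 0, 0],
  [0, 0, 0, 0],
  [0, 0, 0, 0],
  [0, 0, 0, 0],
], hand=0)

```text
time: 12.55
tool_pos: [498.8, -131.5, 68.4]
tcp_rot: [-3.138, 1.261, 0.008]
contact_force: [-1.1, 1.2, 1.3]
grip_width: 18.0
```

```bash
python3 go.py 493.1 -131.6 88;python3 wr.py w5
python3 - <<'E'
from h import *
c=np.load("w5.npy",allow_pickle=True).item()
im=c["image"][120:260,240:400,::-1]; cv2.imwrite("pics/w5c.png",cv2.resize(im,None,fx=5,fy=4,interpolation=cv2.INTER_CUBIC))
E
```

```text
t 12.55 G [ 493.  -131.5   86.5] a [ 0.305  0.002 -0.952] y [ 0.004 -1.    -0.001] phi -179.8 F [-1.1  1.2  1.3] w 18.0 q6 [-0.5   0.41  2.01  0.33  0.47  0.79]
tool shift [-1.4  0.1 -0.5]
[[ 0.0000e+00 -1.0000e+00  5.0000e-02  5.1621e+02]
 [-1.0000e+00 -0.0000e+00  0.0000e+00 -1.3258e+02]
 [-0.0000e+00 -5.0000e-02 -1.0000e+00  2.3904e+02]
 [ 0.0000e+00  0.0000e+00  0.0000e+00  1.0000e+00]]
```

View pics/w5c.png

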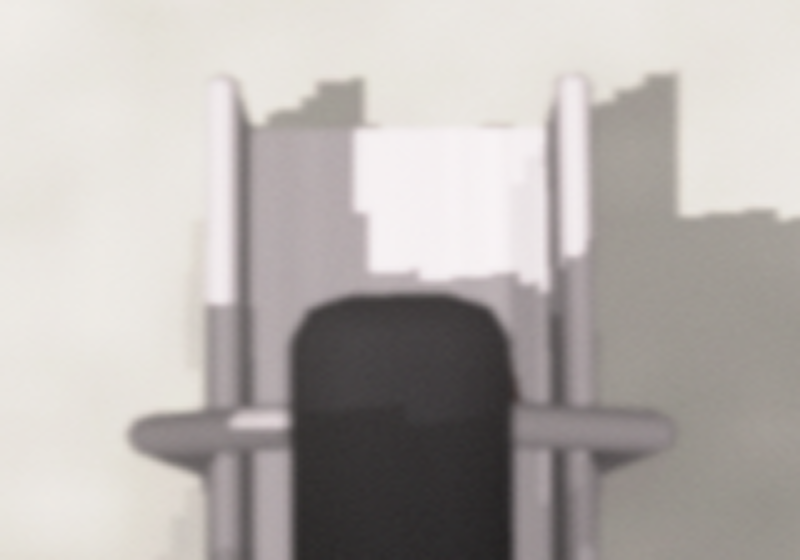

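Run:
```python
from h import *
c=np.load("w5.npy",allow_pickle=True).item()
print(plane(c,[(320,151.2)],2.5).round(1),plane(c,[(284.8,138.8),(354.6,138.8)],31).round(1),plane(c,[(321,193.7)],93).round(1))
```

```text
[[ 585.7 -131.8    2.5]] [[ 584.6 -111.7   31. ]
 [ 584.7 -151.8   31. ]] [[ 541.8 -132.6   93. ]]
```

>>> send_rows([
  [-2, 0, 0, 0],
  [-4, 0, 0, 0],
  [-6, 0, 0, 0],
  [-4, 0, 0, 0],
  [0, 0, 0, 0],
])

```text
time: 13.22
tool_pos: [494.1, -131.6, 84.0]
tcp_rot: [-3.139, 1.26, 0.006]
contact_force: [-0.2, -0.4, -4.9]
grip_width: 18.1
```

```bash
python3 go.py 493.1 -131.6 88;python3 wr.py w6 >/dev/null
python3 - <<'E'
from plant import get_obs
print(get_obs()["moment"])
from h import *
c=np.load("w6.npy",allow_pickle=True).item();d=np.load("w5.npy",allow_pickle=True).item()
cv2.imwrite("pics/w6c.png",np.hstack([cv2.resize(k["image"][120:260,260:380,::-1],None,fx=3.3,fy=4) for k in(d,c)]))
E
```

```text
t 13.22 G [ 488.3 -131.6  102.1] a [ 0.306  0.002 -0.952] y [ 0.004 -1.    -0.001] phi -179.9 F [-0.2 -0.4 -4.9] w 18.1 q6 [-0.51  0.37  2.01  0.31  0.51  0.81]
tool shift [14.9  0.  -0.3]
[-0.06197082  0.53246544 -0.03479715]
```

View pics/w6c.png

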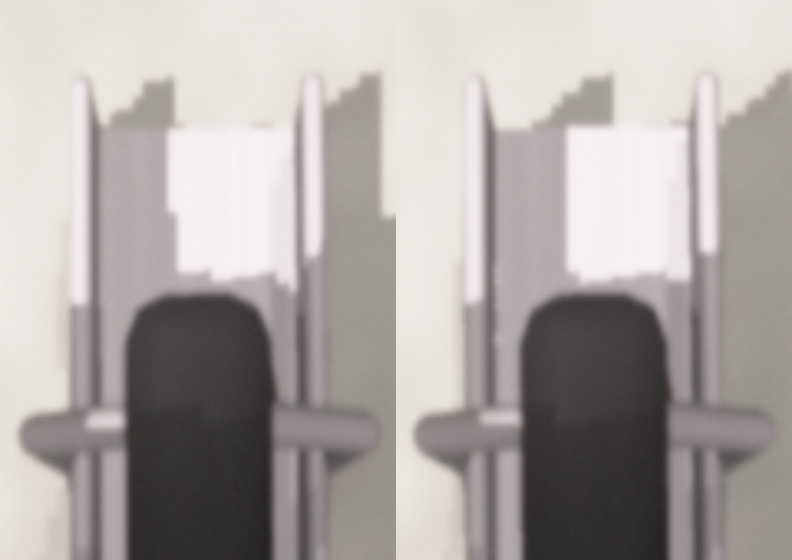

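The grip is rigid: the crops before and after the lift match, and the load is 4.9 N. The chute is level. Lifting gently.

>>> send_rows([
  [-8, 0, -2.5, 0],
  [-16, 0, -5, 0],
  [-24, 0, -7.5, 0],
  [-32, 0, -10, 0],
  [-36, 0, -11.5, 0],
  [-36, 0, -11.5, 0],
  [-28, 0, -9, 0],
  [-20, 0, -6.5, 0],
])

```text
time: 14.28
tool_pos: [493.3, -131.7, 295.3]
tcp_rot: [-3.141, 1.259, 0.004]
contact_force: [0.1, -0.4, -4.1]
grip_width: 17.7
```

```bash
cat > lip.py <<'E'
# lip position and tilt from the TCP pose; with args x y z: tool shift that takes the lip there
import sys
from plant import get_obs
from h import *
M0=R.from_euler("xyz",[-3.138,1.261,0.008]).as_matrix()
v=M0.T@(np.array([585.2,-131.7,0])-np.array([498.8,-131.5,68.4]))
o=get_obs();M=R.from_euler("xyz",o["tcp_rot"]).as_matrix();L=o["tool_pos"]+M@v
C=M@M0.T@np.diag([-1,-1,1])  # chute axes in world (x = towards back wall)
print("t",round(o["time"],2),"lip",L.round(1),"pitch lip-down",np.degrees(np.arcsin(C[2,0])).round(1),"roll",np.degrees(np.arcsin(C[2,1])).round(1),"dir",np.degrees(np.arctan2(-C[1,0],-C[0,0])).round(1),"F",o["contact_force"].round(2),"w",round(o["grip_width"],1),"q",o["joint_positions"].round(2))
print("M",M.round(3).tolist())
if len(sys.argv)>3: print("shift",(M.T@(np.array(sys.argv[1:4],float)-L)).round(1))
E
python3 lip.py 430 138.8 215
```

```text
t 14.28 lip [ 579.8 -132.1  227.1] pitch lip-down -0.1 roll 0.1 dir -0.0 F [ 0.09 -0.37 -4.13] w 17.7 q [-0.51  0.1   1.69  0.17  1.08  1.  ]
M [[0.306, 0.004, -0.952], [0.001, -1.0, -0.004], [-0.952, -0.0, -0.306]]
shift [ -34.1 -271.5  145.3]
```

>>> send_rows([
  [-1, -9.7, 5.3, 0],
  [-2, -19.4, 10.6, 0],
  [-3, -29, 16, 0],
  [-4, -39, 21, 0],
  [-4, -39, 21, 0],
  [-4, -39, 21, 0],
  [-4, -39, 21, 0],
  [-3, -29, 16, 0],
])

```text
time: 15.28
tool_pos: [356.0, 112.6, 275.6]
tcp_rot: [-3.136, 1.263, 0.01]
contact_force: [0.7, -0.1, -4.1]
grip_width: 17.6
```

>>> send_rows([
  [-2, -19.4, 10.6, 0],
  [-1, -9.7, 5.3, 0],
  [0, 0, 0, 0],
  [0, 0, 0, 0],
])

```text
time: 15.78
tool_pos: [342.3, 139.8, 274.6]
tcp_rot: [-3.139, 1.262, 0.007]
contact_force: [0.6, -0.1, -3.9]
grip_width: 17.9
```

```bash
python3 lip.py 430 138.8 215; python3 wr.py w7
```

```text
t 15.78 lip [428.6 139.6 206.2] pitch lip-down 0.0 roll 0.0 dir -0.0 F [ 0.62 -0.06 -3.92] w 17.9 q [ 0.24 -0.16  2.   -0.08  1.01  1.84]
M [[0.304, 0.005, -0.953], [0.002, -1.0, -0.004], [-0.953, -0.001, -0.304]]
shift [-8.   0.8 -4. ]
[[ 0.0000e+00 -1.0000e+00  5.0000e-02  3.5985e+02]
 [-1.0000e+00 -0.0000e+00  0.0000e+00  1.3875e+02]
 [-0.0000e+00 -5.0000e-02 -1.0000e+00  4.4529e+02]
 [ 0.0000e+00  0.0000e+00  0.0000e+00  1.0000e+00]]
```

View pics/w7.png

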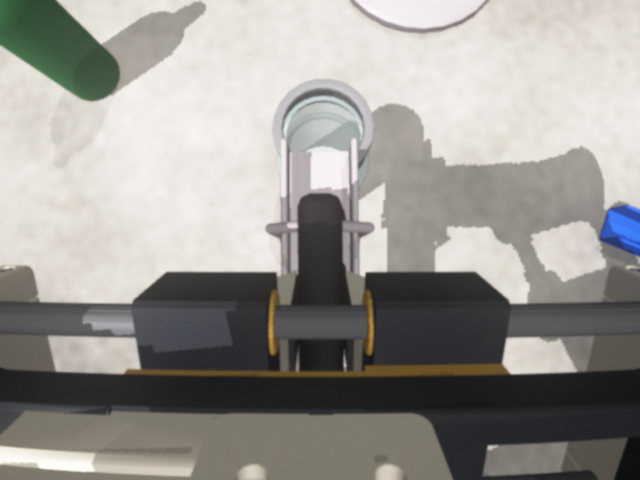

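The lip is already over the near rim and lined up. The collar's outer circle runs from column 273 to 374 with its top at row 79, so its centre is about (323.5,129.5) with radius 50.5.

```bash
python3 - <<'E'
from h import *
c=np.load("w7.npy",allow_pickle=True).item();S=np.load("scene.npy",allow_pickle=True).item();T=np.load("top.npy",allow_pickle=True).item()
print("f",c["K"][0][0])
for z in(172,180,187):
    e=plane(c,[(273,129.5),(374,129.5)],z);print(z,plane(c,[(323.5,129.5)],z).round(1),"dia",np.linalg.norm(e[0]-e[1]).round(1),plane(T,[(249.2,269.7)],z).round(1),plane(S,[(363.6,177.1)],z).round(1))
E
python3 lip.py 442 138 195
```

```text
f 369.86240688855696
172 [[456.6 137.  172. ]] dia 76.4 [[452.1 136.9 172. ]] [[445.5 150.9 172. ]]
180 [[453.7 137.1 180. ]] dia 74.2 [[451.2 135.9 180. ]] [[454.  143.1 180. ]]
187 [[451.3 137.1 187. ]] dia 72.2 [[450.5 135.  187. ]] [[461.3 136.3 187. ]]
t 15.82 lip [429.  139.4 206.4] pitch lip-down 0.0 roll 0.0 dir -0.0 F [-0.03 -0.36 -5.24] w 17.9 q [ 0.24 -0.16  2.   -0.08  1.01  1.84]
M [[0.304, 0.004, -0.953], [0.002, -1.0, -0.003], [-0.953, -0.001, -0.304]]
shift [14.8  1.4 -8.9]
```

>>> send_rows([
  [4, 1, -1, 0],
  [6, 1, -2, 0],
  [6, 0.5, -2, 0],
  [4, 0, 0, 0],
  [0, 0, 0, 0],
  [0, 0, 0, 0],
])

```text
time: 16.58
tool_pos: [353.9, 137.5, 257.8]
tcp_rot: [-3.138, 1.261, 0.008]
contact_force: [-0.5, 0.9, -3.3]
grip_width: 18.1
```

```bash
python3 lip.py 440 137 187; python3 -c "
from plant import get_obs
print(get_obs()['moment'])"
```

```text
t 16.57 lip [440.4 137.3 189.4] pitch lip-down -0.0 roll -0.0 dir -0.0 F [-0.51  0.86 -3.26] w 18.1 q [ 0.22 -0.13  2.02 -0.08  0.95  1.83]
M [[0.305, 0.004, -0.952], [0.002, -1.0, -0.004], [-0.952, -0.001, -0.305]]
shift [2.2 0.3 1.1]
[-0.04294881  0.59275805  0.06053861]
```

>>> send_rows([
  [0.5, 0, 0.15, 0],
  [0.5, 0, 0.15, 0],
  [0, 0, 0, 0],
])

```text
time: 16.95
tool_pos: [353.9, 137.5, 256.7]
tcp_rot: [-3.138, 1.261, 0.008]
contact_force: [-0.7, -0.2, -4.3]
grip_width: 17.6
```

```bash
python3 lip.py 440 137 187; python3 -c "
from plant import get_obs
print(get_obs()['moment'])"
```

```text
t 16.95 lip [440.3 137.3 188.3] pitch lip-down -0.0 roll -0.0 dir -0.0 F [-0.73 -0.23 -4.31] w 17.6 q [ 0.22 -0.13  2.02 -0.08  0.94  1.83]
M [[0.305, 0.004, -0.952], [0.002, -1.0, -0.004], [-0.952, -0.001, -0.305]]
shift [1.2 0.3 0.7]
[-0.04239684  0.54367215 -0.02238115]
```

>>> send_rows([
  [0.5, 0, 0.15, 0],
  [0.5, 0, 0.15, 0],
  [0, 0, 0, 0],
])

```text
time: 17.32
tool_pos: [353.9, 137.5, 255.6]
tcp_rot: [-3.138, 1.261, 0.008]
contact_force: [0.1, -0.6, -4.0]
grip_width: 17.7
```

```bash
cat >> lip.py <<'E'
print("MOMENT",o["moment"].round(3))
E
python3 lip.py |grep -v ^M\
```

```text
t 17.32 lip [440.3 137.2 187.2] pitch lip-down -0.0 roll -0.0 dir -0.0 F [ 0.09 -0.59 -4.03] w 17.7 q [ 0.22 -0.13  2.03 -0.08  0.94  1.83]
MOMENT [-0.052  0.571  0.035]
```

>>> send_rows([
  [0.5, 0, 0.15, 0],
  [0.4, 0, 0.15, 0],
  [0, 0, 0, 0],
])

```text
time: 17.7
tool_pos: [353.9, 137.5, 254.7]
tcp_rot: [-3.138, 1.261, 0.008]
contact_force: [0.5, 0.2, -4.0]
grip_width: 17.7
```

```bash
python3 lip.py |grep -v ^M\
```

```text
t 17.7 lip [440.3 137.2 186.3] pitch lip-down -0.0 roll -0.0 dir -0.0 F [ 0.53  0.17 -3.97] w 17.7 q [ 0.22 -0.12  2.03 -0.08  0.94  1.83]
MOMENT [-0.111  0.515  0.027]
```

>>> send_rows([
  [0.4, 0, 0.15, 0],
  [0.4, 0, 0.15, 0],
  [0.4, 0, 0.15, 0],
  [0, 0, 0, 0],
])

```text
time: 18.2
tool_pos: [353.9, 137.5, 253.4]
tcp_rot: [-3.138, 1.261, 0.008]
contact_force: [0.1, -0.5, -3.3]
grip_width: 18.0
```

```bash
python3 lip.py |grep -v ^M\
```

```text
t 18.2 lip [440.3 137.2 185.1] pitch lip-down -0.0 roll -0.0 dir -0.0 F [ 0.05 -0.46 -3.27] w 18.0 q [ 0.22 -0.12  2.03 -0.08  0.93  1.83]
MOMENT [-0.079  0.472 -0.028]
```

>>> send_rows([
  [0.5, 0, 0.15, 0],
  [0, 0, 0, 0],
])

```text
time: 18.45
tool_pos: [354.1, 137.5, 253.1]
tcp_rot: [-3.138, 1.26, 0.008]
contact_force: [-0.9, 0.7, -3.1]
grip_width: 17.4
```

```bash
python3 lip.py |grep -v ^M\
```

```text
t 18.45 lip [440.5 137.3 184.8] pitch lip-down -0.1 roll -0.0 dir -0.0 F [-0.94  0.71 -3.09] w 17.4 q [ 0.22 -0.12  2.03 -0.08  0.93  1.83]
MOMENT [-0.129  0.438  0.005]
```

>>> send_rows([
  [0, 0, 0, 0],
])

```text
time: 18.58
tool_pos: [354.0, 137.5, 253.1]
tcp_rot: [-3.138, 1.26, 0.008]
contact_force: [-1.5, -0.5, -1.4]
grip_width: 17.9
```

```bash
python3 lip.py |grep -v ^M\
```

```text
t 18.57 lip [440.5 137.3 184.8] pitch lip-down -0.0 roll -0.0 dir -0.0 F [-1.52 -0.54 -1.45] w 17.9 q [ 0.22 -0.12  2.03 -0.08  0.93  1.83]
MOMENT [-0.08   0.39  -0.033]
```

That's contact: vertical force and moment both dropped, at about 1.5 to 2 N. I'll hold while level.

>>> send_rows([
  [0.15, 0, 0.05, 0],
  [0, 0, 0, 0],
  [0, 0, 0, 0],
  [0, 0, 0, 0],
  [0, 0, 0, 0],
])

```text
time: 19.2
tool_pos: [353.9, 137.5, 252.8]
tcp_rot: [-3.137, 1.26, 0.008]
contact_force: [-2.4, -0.2, 1.0]
grip_width: 17.7
```

```bash
python3 lip.py |grep -v ^M\
python3 - <<'E'
# plan of the sweep: per yaw phi (deg) about tool x, tool shifts keeping lip at centre - k*dir, height z
from h import *
from plant import get_obs
M0=R.from_euler("xyz",[-3.138,1.261,0.008]).as_matrix()
v=M0.T@(np.array([585.2,-131.7,0])-np.array([498.8,-131.5,68.4]))
o=get_obs();M=R.from_euler("xyz",o["tcp_rot"]).as_matrix();T=o["tool_pos"].copy()
c=np.array([453,137.])
def lipgoal(Mn,z,k):
    C=Mn@M0.T; d=C[:2,0]/np.linalg.norm(C[:2,0]); return np.r_[c-k*d,z],np.degrees(np.arcsin(-C[2,0])),np.degrees(np.arcsin(C[2,1])),C
acc=0
Z=188.5
print("row0 lift")
prev=T
ang=0
for i,dy in enumerate([0]+[-8]*22):
    Mn=M@R.from_rotvec([np.radians(dy),0,0]).as_matrix()
    ang+=dy
    g,p,r,C=lipgoal(Mn,Z,12)
    # lowest rolled corner of lip edge at height: lift by half-width*sin(roll)
    g[2]=Z+21*abs(np.sin(np.radians(r)))
    Tn=g-Mn@v; sh=M.T@(Tn-T)
    print(i,ang,sh.round(1).tolist(),"pitch",p.round(1),"roll",r.round(1),"TCP",Tn.round(0).tolist())
    M,T=Mn,Tn
E
```

```text
t 19.2 lip [440.4 137.3 184.5] pitch lip-down -0.0 roll -0.0 dir -0.0 F [-2.38 -0.2   0.95] w 17.7 q [ 0.22 -0.12  2.03 -0.08  0.93  1.83]
MOMENT [-0.011  0.472 -0.018]
row0 lift
0 0 [-3.6, 0.3, -1.8] pitch -0.0 roll 0.0 TCP [355.0, 137.0, 257.0]
1 -8 [-0.8, 10.1, -0.9] pitch 0.1 roll -2.4 TCP [355.0, 127.0, 258.0]
2 -16 [-0.7, 10.2, -0.8] pitch 0.6 roll -4.8 TCP [357.0, 117.0, 259.0]
3 -24 [-0.6, 10.2, -0.8] pitch 1.3 roll -7.1 TCP [360.0, 108.0, 261.0]
4 -32 [-0.5, 10.2, -0.8] pitch 2.4 roll -9.3 TCP [365.0, 99.0, 263.0]
5 -40 [-0.4, 10.2, -0.7] pitch 3.8 roll -11.3 TCP [371.0, 90.0, 265.0]
6 -48 [-0.3, 10.2, -0.7] pitch 5.4 roll -13.2 TCP [377.0, 83.0, 268.0]
7 -56 [-0.2, 10.2, -0.6] pitch 7.2 roll -14.7 TCP [385.0, 77.0, 270.0]
8 -64 [-0.0, 10.2, -0.6] pitch 9.2 roll -16.0 TCP [393.0, 71.0, 273.0]
9 -72 [0.1, 10.1, -0.5] pitch 11.4 roll -17.0 TCP [402.0, 67.0, 276.0]
10 -80 [0.2, 10.1, -0.5] pitch 13.7 roll -17.6 TCP [411.0, 65.0, 278.0]
11 -88 [0.4, 10.1, -0.5] pitch 16.1 roll -17.9 TCP [421.0, 63.0, 281.0]
12 -96 [0.5, 10.1, -0.4] pitch 18.5 roll -17.8 TCP [431.0, 64.0, 284.0]
13 -104 [0.6, 10.0, -0.5] pitch 21.0 roll -17.4 TCP [440.0, 65.0, 286.0]
14 -112 [0.7, 10.0, -0.5] pitch 23.4 roll -16.6 TCP [450.0, 68.0, 288.0]
15 -120 [0.8, 10.0, -0.5] pitch 25.7 roll -15.5 TCP [459.0, 72.0, 290.0]
16 -128 [0.9, 10.1, -0.5] pitch 27.9 roll -14.2 TCP [467.0, 78.0, 292.0]
17 -136 [1.0, 10.1, -0.6] pitch 29.8 roll -12.5 TCP [475.0, 85.0, 293.0]
18 -144 [1.0, 10.2, -0.6] pitch 31.6 roll -10.6 TCP [481.0, 92.0, 294.0]
19 -152 [1.1, 10.2, -0.7] pitch 33.1 roll -8.5 TCP [487.0, 101.0, 295.0]
20 -160 [1.1, 10.3, -0.8] pitch 34.2 roll -6.3 TCP [491.0, 111.0, 295.0]
21 -168 [1.0, 10.4, -0.8] pitch 35.0 roll -3.9 TCP [494.0, 121.0, 295.0]
22 -176 [0.9, 10.4, -0.9] pitch 35.5 roll -1.5 TCP [495.0, 131.0, 295.0]
```

Contact force is about 5 N and it held level for 0.6 s. Now I'll lift 4 mm and begin the sweep.

>>> send_rows([
  [-3.6, 0.3, -1.8, 0],
  [-0.4, 5, -0.5, -4],
  [-0.8, 10.1, -0.9, -8],
  [-0.7, 10.2, -0.8, -8],
  [-0.6, 10.2, -0.8, -8],
  [-0.5, 10.2, -0.8, -8],
  [-0.4, 10.2, -0.7, -8],
  [0, 0, 0, 0],
])

```text
time: 20.2
tool_pos: [374.1, 86.2, 266.3]
tcp_rot: [2.379, 1.261, 0.006]
contact_force: [0.0, -0.9, -3.6]
grip_width: 17.8
```

```bash
cat > sw.py <<'E'
# one correction shift + n rows of -8 deg from here; args: n dyaw Z k
import sys
from h import *
from plant import get_obs
n,dy,Z,k=int(sys.argv[1]),*map(float,sys.argv[2:5])
M0=R.from_euler("xyz",[-3.138,1.261,0.008]).as_matrix()
v=M0.T@(np.array([585.2,-131.7,0])-np.array([498.8,-131.5,68.4]))
o=get_obs();M=R.from_euler("xyz",o["tcp_rot"]).as_matrix();T=o["tool_pos"].copy()
for i in range(n+1):
    Mn=M@R.from_rotvec([np.radians(dy*(i>0)),0,0]).as_matrix();C=Mn@M0.T;d=C[:2,0]/np.linalg.norm(C[:2,0]);r=np.arcsin(C[2,1])
    g=np.r_[np.array([453,137])-k*d,Z+21*abs(np.sin(r))];Tn=g-Mn@v
    print((M.T@(Tn-T)).round(1).tolist(),"pitch",np.degrees(np.arcsin(-C[2,0])).round(1),"roll",np.degrees(r).round(1));M,T=Mn,Tn
E
python3 lip.py|grep -v ^M\ ; python3 sw.py 8 -8 188.5 12
```

```text
t 20.2 lip [444.4 128.6 192.8] pitch lip-down 4.6 roll 12.2 dir 41.4 F [ 0.02 -0.92 -3.56] w 17.8 q [ 0.03 -0.14  2.   -0.01  0.97  0.84]
MOMENT [0.013 0.551 0.015]
[-0.3, -0.6, -0.0] pitch 4.6 roll -12.2
[-0.2, 10.2, -0.6] pitch 6.3 roll -13.9
[-0.1, 10.2, -0.6] pitch 8.2 roll -15.4
[0.0, 10.2, -0.5] pitch 10.3 roll -16.5
[0.2, 10.1, -0.5] pitch 12.6 roll -17.3
[0.3, 10.1, -0.5] pitch 14.9 roll -17.8
[0.4, 10.1, -0.5] pitch 17.3 roll -17.9
[0.6, 10.0, -0.4] pitch 19.8 roll -17.6
[0.7, 10.0, -0.5] pitch 22.2 roll -17.0
```

Tracking is excellent, so I'll continue.

>>> send_rows([
  [-0.3, 5, -0.3, -4],
  [-0.2, 10, -0.6, -8],
  [-0.1, 10.2, -0.6, -8],
  [0.1, 10.2, -0.5, -8],
  [0.2, 10.1, -0.5, -8],
  [0.4, 10.1, -0.5, -8],
  [0.5, 10.1, -0.5, -8],
  [0.6, 10, -0.4, -8],
])

```text
time: 21.2
tool_pos: [440.4, 66.1, 286.0]
tcp_rot: [1.33, 1.262, 0.008]
contact_force: [0.7, -0.3, -3.9]
grip_width: 18.2
```

```bash
python3 lip.py|grep -v ^M\ ; python3 sw.py 9 -8 187 12
```

```text
t 21.2 lip [454.3 126.  194.6] pitch lip-down 21.0 roll 17.3 dir 97.8 F [ 0.72 -0.27 -3.91] w 18.2 q [-0.03 -0.03  1.85  0.01  1.01 -0.29]
MOMENT [-0.004  0.547 -0.045]
[1.4, -0.3, 0.8] pitch 21.0 roll -17.3
[0.7, 10.0, -0.5] pitch 23.4 roll -16.5
[0.8, 10.0, -0.5] pitch 25.7 roll -15.5
[0.9, 10.1, -0.5] pitch 27.8 roll -14.1
[1.0, 10.1, -0.6] pitch 29.8 roll -12.4
[1.0, 10.2, -0.6] pitch 31.5 roll -10.5
[1.1, 10.2, -0.7] pitch 33.0 roll -8.4
[1.0, 10.3, -0.8] pitch 34.2 roll -6.2
[1.0, 10.4, -0.8] pitch 35.0 roll -3.9
[0.9, 10.4, -0.9] pitch 35.4 roll -1.5
```

>>> send_rows([
  [0.7, 10, -0.5, -8],
  [0.8, 10, -0.5, -8],
  [0.9, 10.1, -0.5, -8],
  [1.0, 10.1, -0.6, -8],
  [1.0, 10.2, -0.6, -8],
  [1.1, 10.2, -0.7, -8],
  [1.0, 10.3, -0.8, -8],
  [1.0, 10.4, -0.8, -8],
])

```text
time: 22.2
tool_pos: [493.6, 121.8, 295.2]
tcp_rot: [0.212, 1.262, 0.008]
contact_force: [-0.4, 0.6, -3.7]
grip_width: 17.4
```

>>> send_rows([
  [0.9, 10.4, -0.9, -8],
  [0.2, 2, -0.2, -1.5],
  [0, 0, 0, 0],
  [0, 0, 0, 0],
])

```text
time: 22.7
tool_pos: [495.2, 133.3, 295.1]
tcp_rot: [0.049, 1.261, 0.007]
contact_force: [0.0, 0.6, -3.6]
grip_width: 17.5
```

```bash
python3 lip.py|grep -v ^M\ ; python3 sw.py 1 0 185.2 12; python3 wr.py w8
python3 - <<'E'
import cv2
from plant import capture
a=cv2.imread("pics/w8.png"); s=capture("scene")["image"][150:260,310:430,::-1];t=capture("top")["image"][240:310,210:290,::-1]
A=cv2.resize(a,(400,300));S=cv2.resize(s,(400,366),interpolation=cv2.INTER_CUBIC);T=cv2.resize(t,(400,350),interpolation=cv2.INTER_CUBIC)
import numpy as np
L=np.vstack([A,np.zeros((300,400,3),np.uint8)]);L[300:600,:]=cv2.resize(T,(400,300));Rr=np.zeros((600,400,3),np.uint8);Rr[:366]=S
cv2.imwrite("pics/w8c.png",np.hstack([L,Rr]))
E
```

```text
t 22.7 lip [464.7 136.7 189.2] pitch lip-down 35.5 roll 1.1 dir 176.8 F [ 0.03  0.6  -3.56] w 17.5 q [ 0.14  0.1   1.69 -0.05  1.04 -1.37]
MOMENT [0.042 0.467 0.017]
[3.6, -0.5, -0.8] pitch 35.5 roll -1.1
[0.0, 0.0, 0.0] pitch 35.5 roll -1.1
[[ 4.0000e-02  8.4000e-01  5.3000e-01  3.8390e+02]
 [ 1.0000e+00 -4.0000e-02 -1.0000e-02  1.3481e+02]
 [ 1.0000e-02  5.3000e-01 -8.5000e-01  4.2452e+02]
 [ 0.0000e+00  0.0000e+00  0.0000e+00  1.0000e+00]]
```

View pics/w8c.png

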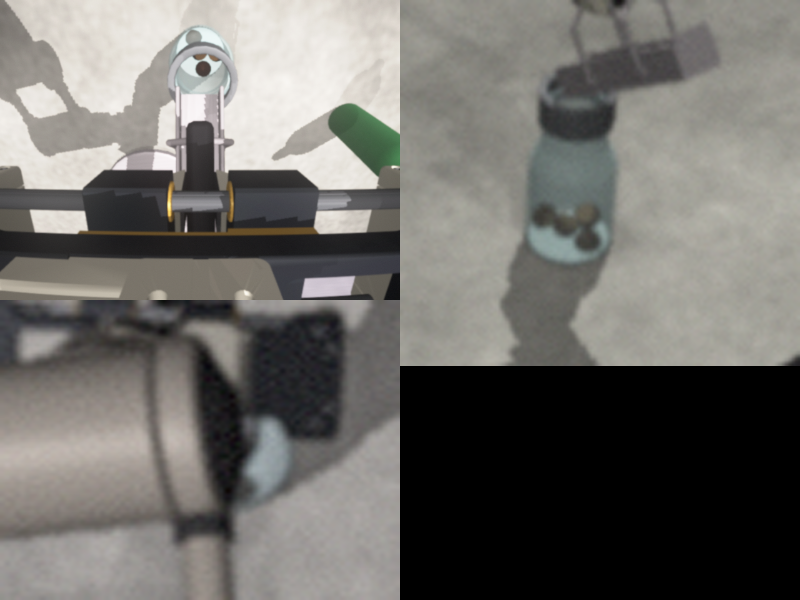

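All four chestnuts are in the bottle. The scene crop shows them at about (543,215), (566,224), (588,213) and (588,240), and the chute is empty. Next the lip has to go back onto the collar. At 35° the underside should meet the rim with the lip at about z=172, so I'll lower to 177 and feel from there.

>>> send_rows([
  [2.9, 0, -0.9, 0],
  [2.9, 0, -0.9, 0],
  [2.9, 0, -0.9, 0],
  [1.9, 0, -0.6, 0],
  [0, 0, 0, 0],
  [0, 0, 0, 0],
])

```text
time: 23.6
tool_pos: [495.3, 133.8, 283.9]
tcp_rot: [0.048, 1.261, 0.008]
contact_force: [0.1, 0.0, -3.2]
grip_width: 17.6
```

```bash
python3 lip.py|grep -v ^M\
```

```text
t 23.6 lip [464.7 137.1 178.1] pitch lip-down 35.5 roll 1.0 dir 176.9 F [ 0.12  0.05 -3.23] w 17.6 q [ 0.14  0.11  1.71 -0.05  1.01 -1.37]
MOMENT [ 0.298  0.689 -0.027]
```

>>> send_rows([
  [0.5, 0, -0.15, 0],
  [0.5, 0, -0.15, 0],
  [0, 0, 0, 0],
])

```text
time: 23.98
tool_pos: [495.5, 133.7, 283.2]
tcp_rot: [0.048, 1.26, 0.008]
contact_force: [-1.8, 0.9, -1.5]
grip_width: 17.4
```

```bash
python3 lip.py|grep -v ^M\
```

```text
t 23.98 lip [465.1 137.1 177.3] pitch lip-down 35.5 roll 1.0 dir 176.9 F [-1.78  0.9  -1.51] w 17.4 q [ 0.14  0.11  1.71 -0.05  1.01 -1.37]
MOMENT [0.248 0.629 0.05 ]
```

>>> send_rows([
  [0, 0, 0, 0],
  [0, 0, 0, 0],
  [0, 0, 0, 0],
])

```text
time: 24.35
tool_pos: [495.5, 133.7, 283.1]
tcp_rot: [0.047, 1.26, 0.008]
contact_force: [-0.7, 0.2, -1.1]
grip_width: 17.7
```

```bash
python3 lip.py|grep -v ^M\
```

```text
t 24.35 lip [465.  137.  177.2] pitch lip-down 35.5 roll 1.0 dir 176.9 F [-0.66  0.23 -1.14] w 17.7 q [ 0.14  0.11  1.71 -0.05  1.01 -1.37]
MOMENT [0.208 0.601 0.022]
```

>>> send_rows([
  [0, 0, 0, 0],
  [0, 0, 0, 0],
])

```text
time: 24.6
tool_pos: [495.4, 133.7, 283.0]
tcp_rot: [0.047, 1.261, 0.008]
contact_force: [-0.7, 1.3, -0.9]
grip_width: 18.0
```

```bash
python3 lip.py|grep -v ^M\
python3 - <<'E'
from h import *
from plant import capture
S=capture("scene");np.save("s9.npy",S,allow_pickle=True)
a=np.load("scene.npy",allow_pickle=True).item()["image"]
p=lambda im:im[190:240,335:390].astype(np.float32).mean(2)
print(cv2.phaseCorrelate(p(a),p(S["image"])))
cv2.imwrite("pics/s9c.png",np.hstack([cv2.resize(x[155:245,325:405,::-1],(400,450),interpolation=cv2.INTER_CUBIC) for x in(a,S["image"])]))
E
```

```text
t 24.6 lip [464.9 137.  177.2] pitch lip-down 35.5 roll 1.0 dir 176.9 F [-0.7   1.26 -0.9 ] w 18.0 q [ 0.14  0.11  1.71 -0.05  1.01 -1.37]
MOMENT [ 0.259  0.552 -0.038]
((0.3217846889463907, 0.22502826996129244), 0.5274857343037923)
```

Contact of about 2.7 N has held for over 0.6 s and the bottle hasn't moved (image shift 0.3 px). The viewer limit is now reached. I'll hold a little longer, then lift clear.

>>> send_rows([
  [0, 0, 0, 0],
  [0, 0, 0, 0],
  [-4, 0, 1.2, 0],
  [-8, 0, 2.5, 0],
  [-14, 0, 4.5, 0],
  [-20, 0, 6.5, 0],
  [-14, 0, 4.5, 0],
  [0, 0, 0, 0],
])

```text
time: 25.65
tool_pos: [496.0, 132.7, 347.5]
tcp_rot: [0.048, 1.258, 0.008]
contact_force: [-0.2, -0.9, -4.0]
grip_width: 17.7
```

```bash
python3 lip.py; python3 go.py 493 -131.5 340
```

```text
t 25.65 lip [465.8 136.1 241.6] pitch lip-down 35.7 roll 1.0 dir 176.9 F [-0.23 -0.86 -4.01] w 17.7 q [ 0.14  0.07  1.58 -0.04  1.18 -1.38]
M [[0.308, 0.038, 0.951], [0.002, 0.999, -0.04], [-0.951, 0.015, 0.308]]
MOMENT [0.039 0.573 0.024]
t 25.65 G [490.2 132.7 365.6] a [ 0.308  0.002 -0.951] y [0.038 0.999 0.015] phi 2.7 F [-0.2 -0.9 -4. ] w 17.7 q6 [ 0.14  0.07  1.58 -0.04  1.18 -1.38]
tool shift [  24.6 -264.2    5.5]
```

>>> send_rows([
  [0, -20, 0, 0],
  [0, -40, 0, 0],
  [2, -45, 1, 0],
  [5, -45, 1, 0],
  [5, -45, 1, 0],
  [5, -40, 1, 0],
  [5, -20, 1, 0],
  [3, -9, 0, 0],
])

```text
time: 26.65
tool_pos: [497.4, -132.3, 318.8]
tcp_rot: [0.049, 1.262, 0.007]
contact_force: [0.0, -0.2, -3.6]
grip_width: 17.8
```

>>> send_rows([
  [0, 0, 0, 6],
  [0, 0, 0, 10],
  [0, 0, 0, 10],
  [0, 0, 0, 10],
  [0, 0, 0, 10],
  [0, 0, 0, 10],
  [0, 0, 0, 10],
  [0, 0, 0, 10],
])

```text
time: 27.65
tool_pos: [497.8, -130.3, 319.6]
tcp_rot: [1.38, 1.261, 0.009]
contact_force: [0.2, 0.5, -3.4]
grip_width: 17.6
```

>>> send_rows([
  [0, 0, 0, 10],
  [0, 0, 0, 10],
  [0, 0, 0, 10],
  [0, 0, 0, 10],
  [0, 0, 0, 10],
  [0, 0, 0, 10],
  [0, 0, 0, 10],
  [0, 0, 0, 10],
])

```text
time: 28.65
tool_pos: [497.8, -130.3, 319.6]
tcp_rot: [2.777, 1.261, 0.009]
contact_force: [0.1, -0.0, -3.7]
grip_width: 17.4
```

>>> send_rows([
  [0, 0, 0, 10],
  [0, 0, 0, 7],
  [0, 0, 0, 4],
  [0, 0, 0, 0],
])

```text
time: 29.15
tool_pos: [497.8, -130.5, 319.7]
tcp_rot: [3.136, 1.261, 0.009]
contact_force: [0.0, -0.3, -3.7]
grip_width: 17.6
```

```bash
python3 lip.py 585 -131.7 6; python3 go.py
```

```text
t 29.15 lip [ 584.2 -130.1  251.3] pitch lip-down -0.0 roll 0.2 dir 0.5 F [ 0.02 -0.29 -3.74] w 17.6 q [-0.5   0.09  1.63  0.16  1.15  1.01]
M [[0.305, 0.014, -0.952], [0.003, -1.0, -0.014], [-0.952, 0.002, -0.305]]
shift [233.8   1.2  74.1]
MOMENT [-0.076  0.514  0.024]
t 29.15 G [ 492.  -130.6  337.8] a [ 0.305  0.003 -0.952] y [ 0.014 -1.     0.002] phi 179.7 F [ 0.  -0.3 -3.7] w 17.6 q6 [-0.5   0.09  1.63  0.16  1.15  1.01]
```

Level again over the original spot. Lowering to 6 mm.

>>> send_rows([
  [20, 0, 6.3, 0],
  [36, 0, 11.4, 0],
  [44, 0, 14, 0],
  [44, 0, 14, 0],
  [40, 0, 12.7, 0],
  [28, 0, 9, 0],
  [16, 0, 5, 0],
  [5, 0, 1.6, 0],
])

```text
time: 30.15
tool_pos: [498.2, -131.0, 74.4]
tcp_rot: [3.138, 1.262, 0.011]
contact_force: [-0.1, -0.0, -4.6]
grip_width: 17.9
```

>>> send_rows([
  [0, 0, 0, 0],
  [0, 0, 0, 0],
])

```text
time: 30.4
tool_pos: [499.2, -131.7, 76.3]
tcp_rot: [3.133, 1.259, 0.005]
contact_force: [0.3, 0.2, -3.3]
grip_width: 18.0
```

```bash
python3 lip.py 585 -131.7 0
```

```text
t 30.4 lip [ 585.7 -131.5    8.1] pitch lip-down -0.1 roll 0.2 dir 0.5 F [ 0.27  0.18 -3.32] w 18.0 q [-0.5   0.39  2.01  0.32  0.49  0.79]
M [[0.307, 0.013, -0.952], [0.002, -1.0, -0.013], [-0.952, 0.003, -0.307]]
shift [7.5 0.2 3.2]
MOMENT [-0.031  0.459  0.002]
```

>>> send_rows([
  [2, 0, 0.7, 0],
  [2, 0, 0.7, 0],
  [1.5, 0, 0.4, 0],
  [1, 0, 0.3, 0],
  [0.5, 0, 0.2, 0],
  [0.4, 0, 0.1, 0],
  [0, 0, 0, 0],
  [0, 0, 0, 0],
])

```text
time: 31.4
tool_pos: [498.8, -131.7, 68.4]
tcp_rot: [3.135, 1.259, 0.006]
contact_force: [-3.7, -0.2, 5.4]
grip_width: 17.7
```

```bash
python3 lip.py 585 -131.7 0|grep -v ^M\
```

```text
t 31.4 lip [ 5.853e+02 -1.315e+02  1.000e-01] pitch lip-down -0.1 roll 0.2 dir 0.4 F [-3.71 -0.24  5.43] w 17.7 q [-0.5   0.41  2.02  0.34  0.47  0.78]
shift [0.  0.2 0.3]
MOMENT [ 0.063  0.719 -0.004]
```

The chute is on the ledge. I'll open modestly, retreat along the tool axis and check.

>>> send_rows([
  [0, 0, 0, 0],
  [0, 0, 0, 0],
  [0, 0, 0, 0],
  [0, 0, 0, 0],
], hand=0.6)

```text
time: 31.9
tool_pos: [498.5, -131.5, 67.6]
tcp_rot: [3.137, 1.261, 0.008]
contact_force: [0.0, 0.6, -1.0]
grip_width: 52.6
```

>>> send_rows([
  [-10, 0, 0, 0],
  [-25, 0, 0, 0],
  [-35, 0, 0, 0],
  [-40, 0, 0, 0],
  [-40, 0, 0, 0],
  [-30, 0, 0, 0],
  [0, 0, 0, 0],
  [0, 0, 0, 0],
])

```text
time: 32.9
tool_pos: [443.2, -131.8, 238.5]
tcp_rot: [3.137, 1.261, 0.008]
contact_force: [0.7, 0.2, -0.2]
grip_width: 55.4
```

```bash
python3 go.py; python3 wr.py w10 >/dev/null; python3 bar.py w10 250 100 160 180
python3 - <<'E'
from h import *
from plant import capture
S=capture("scene")["image"];a=np.load("scene.npy",allow_pickle=True).item()["image"]
for n,(x,y,w,h) in dict(bottle=(345,168,40,62),lid=(355,250,95,70),oil=(438,140,35,80),bowl=(200,285,60,50)).items():
    p=lambda im:np.ascontiguousarray(im[y:y+h,x:x+w].astype(np.float32).mean(2))
    print(n,np.round(cv2.phaseCorrelate(p(a),p(S),cv2.createHanningWindow((w,h),cv2.CV_32F))[0],2))
d=S[160:240,340:385].astype(int);print("brown/dark px in bottle",np.argwhere((d[:,:,0]-d[:,:,2]>5)&(d.max(2)<120)).mean(0)+[160,340],((d[:,:,0]-d[:,:,2]>5)&(d.max(2)<120)).sum())
E
```

```text
t 32.9 G [ 437.4 -131.8  256.6] a [ 0.305  0.002 -0.952] y [ 0.012 -1.     0.001] phi 179.8 F [ 0.7  0.2 -0.2] w 55.4 q6 [-0.57  0.06  1.9   0.21  0.93  0.88]
bottle [ 0.14 -0.06]
lid [-0.02 -0.08]
oil [-0.04 -0.21]
bowl [-0.22  0.25]
brown/dark px in bottle [228.08591065 356.04810997] 291Traceback (most recent call last):
  File "bar.py", line 7, in <module>
    N,l,s,_=cv2.connectedComponentsWithStats(m); i=1+s[1:,4].argmax()
                                                     ~~~~~~~~~~~~~~^^
ValueError: attempt to get argmax of an empty sequence
```

```bash
python3 bar.py w10 260 0 130 265
python3 - <<'E'
from plant import close_job
print(close_job())
E
```

```text
the job is handed in; nothing more can be done
NoneTraceback (most recent call last):
  File "bar.py", line 7, in <module>
    N,l,s,_=cv2.connectedComponentsWithStats(m); i=1+s[1:,4].argmax()
                                                     ~~~~~~~~~~~~~~^^
ValueError: attempt to get argmax of an empty sequence
```

The job is handed in at about 33 s. As far as I could measure, all four chestnuts are in the bottle and the empty chute is back down on the ledge, but no verdict was reported.

**Tipping:** The moves can't tilt the tool directly. I gave it a lasting tilt of about 18° by pushing the arm past its outer reach. I then turned the chute end for end, flat on the ledge, in a loose grip, and grasped it. Swinging it about 180° round the bottle about the tool's axis tipped it to 35°.

**Steps in order:**
- **Level contact:** the lip rested on the collar within about 0.1° of level, at roughly 2–5 N for over 0.6 s.
- **During the swing:** I held the lip about 4–6 mm above the collar, so it was not resting there while the chestnuts slid in. The task asked for it to stay resting until the last one was in.
- **After the tip:** I lowered the chute until its underside rested on the collar at about 2–3 N for over 0.6 s. A picture just before that showed all four chestnuts at the bottom of the bottle.
- **Setting down:** I put the chute back near its original spot, with its lip now facing away from the robot, then let go and backed off.

**Last checks:**
- **Things that should not move:** comparing the camera images from before and after, the bottle, lid, oil bottle and bowl had shifted less than 0.4 px.
- **Chute:** just before release the arm pose put it within 0.2° of level and 0.1 mm of the ledge, and the force reading showed it on the ledge.
- **Failed check:** finding the handle in the wrist camera after release failed twice (nothing matched the mask). So the chute's final rest is judged from the pose and force at release, not seen.

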